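Level a sagging work plate with a wedge

TASK

The hinged work plate on the knife maker's bench sags at its free edge. Take the thicker of the two steel wedges and push it, thin end first and pointing straight in, under about the middle of that edge until the plate is level, its top flush with the tops of the fixed cheeks beside it, without ever driving it clearly above them. Leave the wedge lying flat on the bench, holding the plate up, and leave the thin wedge and everything else on the bench where it is.

Things in the scene. Friction and masses are not known exactly. Their poses are not given: they have to be found in the camera images.
- tilt_base: (sizes here are in mm) fixed steel base of the hinged work plate: hinge block and two side cheeks (10 thick, 34 high). Origin: on the bench, midway between the cheeks. Own x runs from cheek to cheek (inner faces at -65 and +65); own -y points out of the open side (cheeks end at own y -70), own +y, the way to push a wedge in, to the hinge (axis at own y +70, 28 high). Bare bench under the plate.
- work_plate (a joint): angle in rad of the aluminium plate (124 mm wide, 12 thick, 0.6 kg, a knife liner screwed on top) between the cheeks: 0 = level (top flush with the cheek tops 34 above the bench, underside 22 above), negative = free edge low, positive = high. It swings freely and falls by its weight to a stop at -0.10, the gap under its free edge then about 8; upper stop +0.10.
- plate_edge (a point): middle of the plate's free edge: foremost point of its rounded nose (radius 6 mm, as wide as the plate), 140 from the hinge axis; 28 above the bench when level, 14 when it sags
- thick_wedge: the thicker of two loose steel wedges of one outline, 132 mm long, 36 wide, about 0.2 kg. Origin: centre of the underside; own +y points to the thin end. From the thin end, 4 thick (own y +66), it rises evenly to 32 thick at own y -34; the rest, to own y -66, is a plain block 32 high with upright parallel sides, good to grip across the width.
- thick_wedge_tip (a point): middle of the thin end of the thick wedge, on its underside. The plate is level when this lies 69 to 70 mm in beyond the plate's free edge; a wedge let go there stays and does not slip back
- thick_wedge_head (a point): centre of the thick wedge's plain block (own y -50), 16 mm above its underside
- thin_wedge: the other wedge: same outline, but only 14 mm thick at its plain block, too thin to bring the plate level. Origin: centre of the underside; own +y points to its thin end. To be left where it lies.
- turned_pot: a small solid turned aluminium disc, 38 mm across, 22 high; a bystander to be left alone, origin at its underside
- liner_blank: a flat steel knife-liner blank, about 130 mm long, 30 wide, 4 thick; a bystander to be left alone, origin at its underside
- awl: an awl or driver with a wooden handle, 170 mm long, lying down; a bystander to be left alone
- hammer: a hammer with a wooden handle, 280 mm long, lying down; a bystander to be left alone
- parts_dish: a shallow round steel dish, 90 mm across, 20 high; a bystander to be left alone, origin at its underside
There are look-alikes about, which are no part of the job. Of the things like the awl, leave any that is yellow; of the rest the larger one is meant.

How it is judged:
By the outcome, as a careful person would: the job done as asked, in the order asked, and still so for the second after the job is handed in, with the robot touching nothing.
It also fails if it takes over 45 s, if anything falls off the work surface, if the arm or the gripper's body presses on something with over 40 N, if the wrist force passes 120 N, or if a joint passes its speed limit or range.

ROBOT

A 7-joint arm with a two-finger parallel gripper is mounted at the origin on the work surface. World frame = base frame: x ahead of the robot, y to its left, z up, the work surface at z = 0. Lengths are in m, angles in rad, forces in N, time in s.
With the tool pointing down it reaches from about 0.425 to 0.875 m from the base axis. Payload 8.4 kg.
Tool frame: the origin (TCP) lies at the very end of the fingers, on their centre line; the grasp point (between the pads) lies 19 mm behind it; z points along the fingers, y is the direction in which the jaws open and shut (so a half turn about z gives the same grasp; the last joint's range is limited). The gripper opens to 87 mm and grips with 3 to 60 N. Pads are 19 mm wide; open, the fingers measure 117 mm over their backs; the gripper's body (75 mm by 190 mm) begins 51 mm behind the grasp point.
Start: joints at [-1.36, 0.333, 0.04, 1.465, -0.013, 1.343, -0.059], TCP at [0.198, 0.619, 0.223] pointing down, gripper open.
Joint ranges: [-2.58, 2.58], [-0.38, 2.09], [-1.3, 1.39], [0.25, 2.4], [-1.5, 4.64], [0.08, 2.09], [-2.65, 2.65]. Speed limits (rad/s): [2.22, 2.22, 2.79, 2.79, 3.14, 3.14, 3.14].

INTERFACE

Orientations are given as a 3x3 rotation matrix whose columns are the frame's x, y, z axes.
In Python, from plant import readout, optics, order, finder gives the robot as it stands. The module is installed in compiled form; this text tells all that it offers.
- The arm moves only by the tool drive_tool, never from a script. Its arguments are lists of equal length, an entry for each row: "offset": the shift along the tool's x, y, z each as a share of 150 mm, from -1 to 1, a list of three; "spin": the turn about the tool's z as a share of pi rad, from -1 to 1; "fingers": the closure, from 0 (fully open) to 1 (shut). A call has exactly 5 rows; each row is the pose to reach, as a shift and turn from the pose measured when the call began, along the tool's axes at that moment, turning the shorter way round; what a row does not reach only later rows make up. A row lasts 1/8 s, in which the tool goes at most 62.5 mm and 10.7 degrees, less where a joint would pass 70% of its speed; a pose out of reach is approached as far as the arm can. A call with a number of a shift or a turn outside -1 to 1 is refused whole. A call with a gripper value outside its range is refused whole. The fingers move at their own pace and stop on an object; "grip_force" is the grip in N (left out, the last holds). Time passes only in rows, so rows that repeat a pose let the fingers close, or fill a call up. It gives the time, the measured TCP pose, the force and the opening at its end, in the units of the state.
- readout.sense(): the state, without advancing time (a new reading comes with each control period).
- optics.camera(name): name is "scene" or "top" or "wrist"; returns the picture (400x640x3 uint8, red, green, blue); there is no depth.
- optics.calibration(name): a dict with "fovy" (degrees; the focal length in pixels is half the picture's height over the tangent of half this angle, whatever the lens; pixels are square), "cx", "cy" (the principal point, pixels), "R" (3x3) and "t" (3): a world point X has camera coordinates R X + t. Camera axes: x right, y down, z forward; pixel columns grow to the right and rows downward; lengths in m; the calibration is good to about 2 mm. The wrist camera is an equidistant fisheye: a pixel r from the principal point sees the ray r / f radians off the axis. A picture is of the moment at which its call begins: read the wrist's pose just before it. calibration takes no time and is no camera call; for the wrist camera it gives the pose at the moment of the call.
- order.close_job(): hands the job in, once; it reports no verdict.
Trained networks look in the newest picture that a camera, given by its name, has taken for a name from the list of things; names that differ only in an ending like _2 or _b are one class to them, and where a whole thing is asked for, a point or a joint stands for the part that bears it (a point fixed in the world has none). Each returns a list of dicts, best first, with "score" (0 to 1); they miss things now and then, are a little off and sometimes report something else, mostly with a low value. They report only what shows in the picture. A call takes as long as a camera call. They do not tell look-alikes from the thing itself.
- finder.outline_of(camera, target): "pixels" (400x640 bool, what is visible of it) and "extent" ([centre column, centre row, width, height] in pixels, round what is visible of it).
The state is a dict: "time": time; "q": joint angles; "qvel": joint speeds; "joint_torque": joint torques, N m; "position": TCP position; "orientation": TCP orientation; "force": force on the tool from outside, world axes, zero at the start; "ft_torque": the same for the moment, N m; "width": finger opening in m.
Only numpy, scipy, OpenCV 4.12 (cv2) and the standard library are available. Lean on these libraries where they do the work, as an engineer would, in place of code of your own. Each camera call takes 0.05 s, during which the arm holds its last target. There are 200 camera calls.

## Working session

There is one attempt and no reset: what is moved stays moved. The work goes in short steps, Python scripts to look and compute and a tool call to move; the robot and the scene stay as the last step left them, time stands still between calls to the robot, and variables do not carry over. Pictures are saved under pics/ and viewed, about 8 in all and at most 12, crops included, and the job is handed in when it is done.

Besides the shell and the picture viewer there is one more tool, called after ">>>" as name(argument=value, ...), one argument or row to a line, values as JSON. drive_tool: Moves the arm, as the interface text tells. Its arguments: {"type":"object","properties":{"offset":{"type":"array"},"spin":{"type":"array"},"fingers":{"type":"array"},"grip_force":{"type":"number"}},"required":["offset","spin","fingers"]}

```bash
mkdir -p pics
cat > h.py <<'E'
import numpy as np, cv2
from plant import readout, optics, order, finder
def f_of(c): return 200/np.tan(np.radians(c["fovy"])/2)
def ray(c,u,v,fish=False):
    f=f_of(c); x,y=(u-c["cx"])/f,(v-c["cy"])/f
    if fish:
        r=np.hypot(x,y); d=np.array([np.sin(r)*x/max(r,1e-9),np.sin(r)*y/max(r,1e-9),np.cos(r)])
    else: d=np.array([x,y,1.])
    R=np.array(c["R"]);return -R.T@np.array(c["t"]),R.T@d/np.linalg.norm(d)
def onz(c,u,v,z,fish=False):
    o,d=ray(c,u,v,fish); return o+d*(z-o[2])/d[2]
def proj(c,X,fish=False):
    p=np.array(c["R"])@np.array(X)+np.array(c["t"]); f=f_of(c)
    if fish:
        n=np.hypot(p[0],p[1]); th=np.arctan2(n,p[2]); return c["cx"]+f*th*p[0]/n, c["cy"]+f*th*p[1]/n
    return c["cx"]+f*p[0]/p[2], c["cy"]+f*p[1]/p[2]
def save(n,im,k=1): cv2.imwrite("pics/"+n,cv2.resize(im[...,::-1],None,fx=k,fy=k,interpolation=cv2.INTER_CUBIC))
E
python3 - <<'E'
from h import *
for n in ("top","scene"):
    im=optics.camera(n); save(n+"0.png",im); np.save(n+"0.npy",im); c=optics.calibration(n)
    print(n,c["fovy"],(-np.array(c["R"]).T@c["t"]).round(3))
    for t in ("thick_wedge","thin_wedge","tilt_base","work_plate"):
        for d in finder.outline_of(n,t)[:3]:
            e=d["extent"]; print(t,round(d["score"],2),np.round(e),onz(c,e[0],e[1],.02).round(3))
s=readout.sense();print(s["time"],s["position"],s["orientation"],s["width"])
E
```

```text
top 47.19298674605152 [0.475 0.019 1.319]
thick_wedge 0.7 [405. 232.  49.  20.] [ 0.445 -0.236  0.02 ]
thin_wedge 0.83 [387. 181.  47.  16.] [ 0.592 -0.187  0.02 ]
thin_wedge 0.26 [406. 230.  43.  20.] [ 0.451 -0.239  0.02 ]
tilt_base 0.64 [243. 185.  69.  60.] [0.583 0.224 0.02 ]
work_plate 0.7 [402. 231.  46.  24.] [ 0.45  -0.228  0.02 ]
work_plate 0.62 [249. 186.  61.  55.] [0.578 0.207 0.02 ]
scene 49.98184759329993 [ 1.678 -0.148  0.791]
thick_wedge 0.73 [242. 213.  41.  13.] [ 0.462 -0.229  0.02 ]
thin_wedge 0.73 [256. 240.  45.  12.] [ 0.616 -0.189  0.02 ]
tilt_base 0.92 [384. 225.  62.  40.] [0.599 0.216 0.02 ]
work_plate 0.57 [380. 224.  42.  19.] [0.59  0.206 0.02 ]
0.5 [0.19815766 0.61899866 0.22249308] [[-9.52381298e-01  3.04909596e-01 -4.14403625e-05]
 [ 3.04909599e-01  9.52381288e-01 -1.38629915e-04]
 [-2.80256565e-06 -1.44664103e-04 -9.99999990e-01]] 0.08718846966668108
```

Run:
```python
from h import *
a=np.load("top0.npy");b=np.load("scene0.npy")
A=cv2.resize(a[120:290,180:460],(800,486),interpolation=cv2.INTER_CUBIC)
save("t1.png",A)
B=cv2.resize(b[160:300,180:460],(800,400),interpolation=cv2.INTER_CUBIC)
save("s1.png",B)
```

```text
(no output)
```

View pics/t1.png

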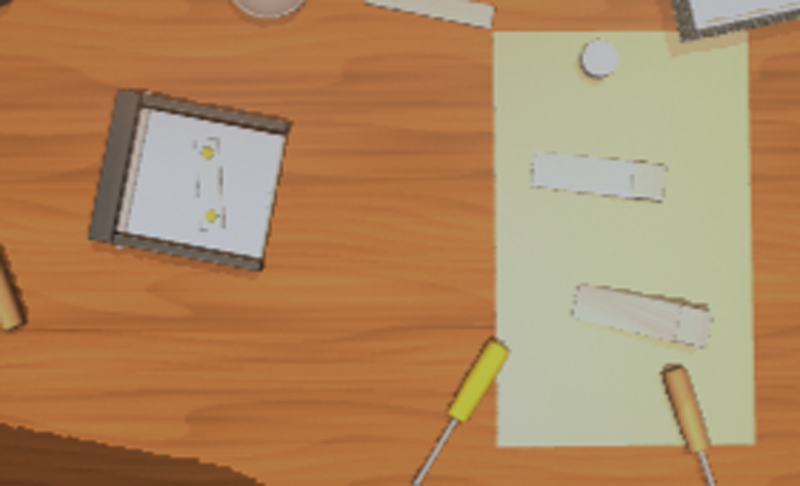

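View pics/s1.png

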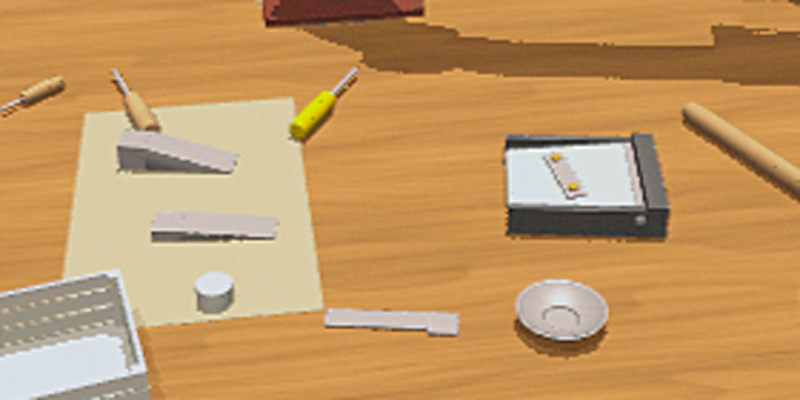

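The two wedges are at top-crop (598,176) and (640,315). The second one shows a much taller block in the scene view (crop (135,150) against (165,225)), so it is the thick wedge. Its thin end points at +y, towards the plate. The plate's open side faces -y. A wooden awl handle ends near the thick wedge's head at (675,370). I'll move over the plate first for a wrist view.

>>> drive_tool(
  offset=[
    [-0.4,-0.3,0],
    [-0.8,-0.6,0],
    [-1,-0.75,0],
    [-1,-0.75,0],
    [-1,-0.75,0],
  ],
  spin=[0.06,0.12,0.18,0.24,0.29],
  fingers=[0,0,0,0,0],
)

```text
time: 1.12
position: [0.3074, 0.4655, 0.223]
orientation: [[-0.336, 0.942, 0.0], [0.942, 0.336, 0.001], [0.001, 0.0, -1.0]]
force: [-0.0, 0.3, 0.2]
width: 0.0871
```

Run:
```python
from h import *
s=readout.sense();print(s["time"],np.round(s["position"],4),np.round(s["orientation"],3).tolist(),np.round(s["q"],2))
c=optics.calibration("wrist");print(c["fovy"],(-np.array(c["R"]).T@c["t"]).round(3),np.round(c["R"],2).tolist())
```

```text
1.125 [0.3074 0.4655 0.223 ] [[-0.336, 0.942, 0.0], [0.942, 0.336, 0.001], [0.001, 0.0, -1.0]] [-1.26  0.14  0.21  1.7  -0.03  1.3  -0.7 ]
65.70646984690485 [0.28  0.544 0.385] [[0.94, 0.34, 0.0], [0.32, -0.9, 0.3], [0.1, -0.29, -0.95]]
```

>>> drive_tool(
  offset=[
    [-0.35,0.25,0],
    [-0.7,0.5,0],
    [-1,0.75,0],
    [-1,0.75,0],
    [-1,0.75,0],
  ],
  spin=[0.06,0.12,0.17,0.17,0.17],
  fingers=[0,0,0,0,0],
)

```text
time: 1.75
position: [0.4636, 0.3621, 0.2228]
orientation: [[0.19, 0.982, -0.0], [0.982, -0.19, 0.001], [0.001, -0.0, -1.0]]
force: [-0.4, 1.4, 0.1]
width: 0.0867
```

>>> drive_tool(
  offset=[
    [-0.3,0.1,0],
    [-0.6,0.2,0],
    [-1,0.3,0],
    [-1,0.3,0],
    [-1,0.3,0],
  ],
  spin=[0,0,0,0,0],
  fingers=[0,0,0,0,0],
)

```text
time: 2.38
position: [0.4784, 0.208, 0.2229]
orientation: [[0.188, 0.982, -0.0], [0.982, -0.188, 0.002], [0.002, -0.001, -1.0]]
force: [-0.1, 1.4, 0.4]
width: 0.0865
```

Run:
```python
from h import *
s=readout.sense();print(s["time"],np.round(s["position"],4),np.round(s["orientation"],3).tolist(),np.round(s["q"],2))
c=optics.calibration("wrist");im=optics.camera("wrist");save("w1.png",im,1.25);np.save("w1.npy",im)
import pickle;pickle.dump(c,open("w1.pkl","wb"))
# rough directions from top masks
c=optics.calibration("top");optics.camera("top")
for t,z in (("thick_wedge",.02),("thin_wedge",.01),("tilt_base",.03)):
    for d in finder.outline_of("top",t)[:1]:
        r=cv2.minAreaRect(np.argwhere(d["pixels"])[:,::-1].astype(np.float32)); print(t,[onz(c,*p,z)[:2].round(3) for p in cv2.boxPoints(r)])
```

```text
2.375 [0.4784 0.208  0.2229] [[0.188, 0.982, -0.0], [0.982, -0.188, 0.002], [0.002, -0.001, -1.0]] [-0.95  0.06  0.48  1.8  -0.03  1.29 -0.65]
thick_wedge [array([ 0.45 , -0.164]), array([ 0.484, -0.172]), array([ 0.454, -0.303]), array([ 0.42 , -0.295])]
thin_wedge [array([ 0.581, -0.126]), array([ 0.618, -0.13 ]), array([ 0.602, -0.262]), array([ 0.566, -0.258])]
tilt_base [array([0.536, 0.314]), array([0.682, 0.284]), array([0.645, 0.114]), array([0.499, 0.145])]
```

View pics/w1.png

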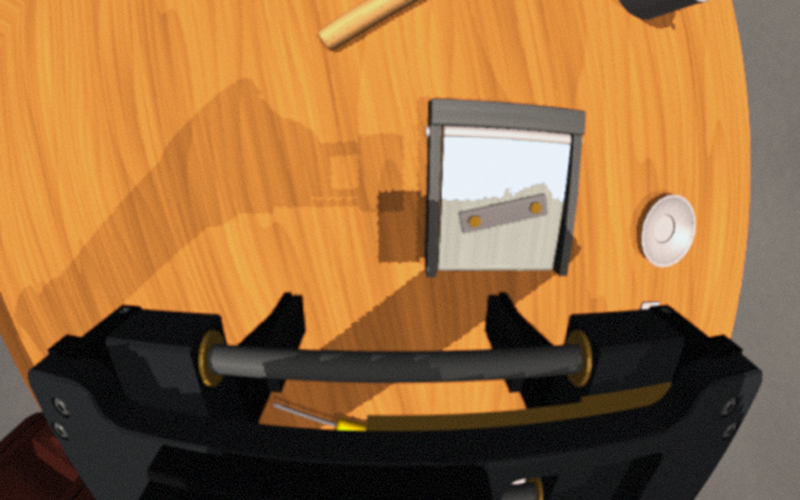

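The wrist view shows the base at pixels (505,185), with the cheek ends at (432,272) and (563,270). I'll rectify it to the cheek-top height in the base's estimated frame.

```bash
cat >> h.py <<'E'
def ortho(im,c,org,th,xr,yr,z,k,fish=True):
    """own-frame orthophoto: th=angle of own x; rows go down from yr[1]"""
    xs=np.arange(xr[0],xr[1],1/k); ys=np.arange(yr[1],yr[0],-1/k); X,Y=np.meshgrid(xs/1e3,ys/1e3)
    P=np.stack([org[0]+X*np.cos(th)-Y*np.sin(th),org[1]+X*np.sin(th)+Y*np.cos(th),0*X+z],-1)
    p=P@np.array(c["R"]).T+np.array(c["t"]);f=f_of(c)
    n=np.hypot(p[...,0],p[...,1]);g=f*np.arctan2(n,p[...,2])/n if fish else f/p[...,2]
    o=cv2.remap(im,(c["cx"]+g*p[...,0]).astype(np.float32),(c["cy"]+g*p[...,1]).astype(np.float32),cv2.INTER_CUBIC)
    for v in range(int(xr[0]),int(xr[1]),10): cv2.line(o,(int((v-xr[0])*k),0),(int((v-xr[0])*k),12 if v%50==0 else 6),(255,0,0),1)
    for v in range(int(yr[0]),int(yr[1]),10): cv2.line(o,(0,int((yr[1]-v)*k)),(12 if v%50==0 else 6,int((yr[1]-v)*k)),(255,0,0),1)
    return o
E
python3 - <<'E'
from h import *
import pickle;c=pickle.load(open("w1.pkl","rb"));im=np.load("w1.npy")
a=ortho(im,c,(.587,.198),-np.radians(12.3),(-90,90),(-90,110),.034,2.2)
ct=optics.calibration("top")
b=ortho(np.load("top0.npy"),ct,(.587,.198),-np.radians(12.3),(-90,90),(-90,110),.034,2.2,False)
save("o1.png",np.hstack([a,b]))
E
```

```text
(no output)
```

View pics/o1.png

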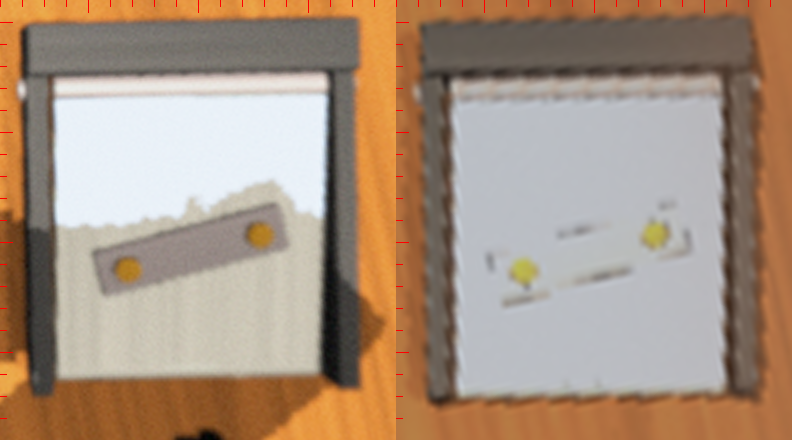

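>>> drive_tool(
  offset=[
    [-0.4,0.1,0],
    [-0.8,0.1,0],
    [-1,0.1,0],
    [-1,0.1,0],
    [-1,0.1,0],
  ],
  spin=[0,0,0.01,0.01,0.01],
  fingers=[0.2,0.2,0.3,0.3,0.3],
)

```text
time: 3.25
position: [0.4655, 0.0589, 0.2224]
orientation: [[0.217, 0.976, -0.0], [0.976, -0.217, 0.001], [0.001, -0.001, -1.0]]
force: [0.1, 0.5, -0.2]
width: 0.0616
```

>>> drive_tool(
  offset=[
    [-0.4,0.1,0],
    [-0.8,0.15,0],
    [-1,0.15,0],
    [-1,0.15,0],
    [-1,0.15,0],
  ],
  spin=[0,0,0,0,0],
  fingers=[0.3,0.3,0.3,0.3,0.3],
)

```text
time: 3.88
position: [0.4555, -0.0907, 0.2223]
orientation: [[0.215, 0.977, -0.0], [0.977, -0.215, 0.001], [0.001, -0.001, -1.0]]
force: [0.1, -0.4, 0.1]
width: 0.0606
```

>>> drive_tool(
  offset=[
    [-0.4,0.1,0],
    [-0.8,0.1,0],
    [-1,0.1,0],
    [-1,0.1,0],
    [-1,0.1,0],
  ],
  spin=[0,0,0,0,0],
  fingers=[0.3,0.3,0.3,0.3,0.3],
)

```text
time: 4.5
position: [0.4389, -0.2384, 0.222]
orientation: [[0.212, 0.977, -0.001], [0.977, -0.212, 0.001], [0.001, -0.001, -1.0]]
force: [0.4, 1.3, 0.7]
width: 0.0608
```

Run:
```python
from h import *
s=readout.sense();print(s["time"],np.round(s["position"],4),np.round(s["orientation"],3).tolist(),np.round(s["q"],2),s["width"])
c=optics.calibration("wrist");im=optics.camera("wrist");np.save("w2.npy",im)
import pickle;pickle.dump(c,open("w2.pkl","wb"))
a=ortho(im,c,(.452,-.2335),-np.radians(12.9),(-80,80),(-115,95),.032,2.4)
b=ortho(im,c,(.452,-.2335),-np.radians(12.9),(-80,80),(-115,95),.0,2.4)
save("o2.png",np.hstack([a,b]))
```

```text
4.5 [ 0.4389 -0.2384  0.222 ] [[0.212, 0.977, -0.001], [0.977, -0.212, 0.001], [0.001, -0.001, -1.0]] [-0.55 -0.01  0.97  1.86  0.01  1.29  0.21] 0.060815314691330294
```

View pics/o2.png

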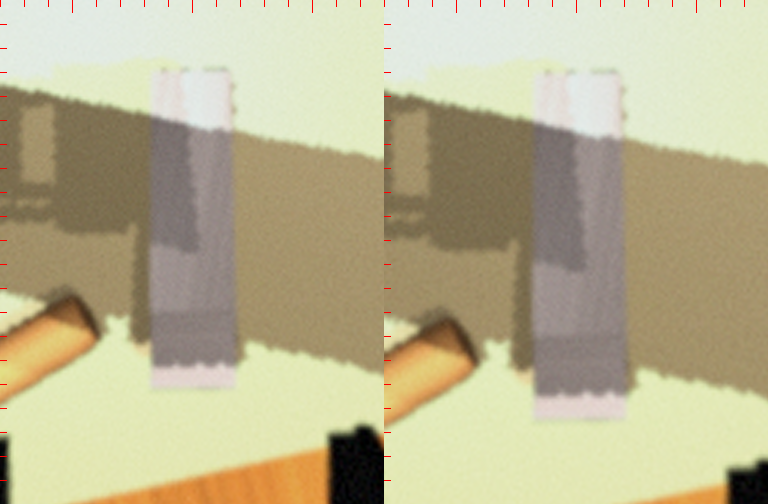

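The thick wedge is at about (0.4525, -0.2344), pointing along (0.223, 0.975). The ortho shows its block at cols 151–236, rows 313–388. Block width and slope match the thick one, and it is clearly taller than the other (scene crop). The awl handle end at (95,335) clears a narrow jaw at own y -30, so I'll grip there.

>>> drive_tool(
  offset=[
    [-0.155,0.08,0.2],
    [-0.155,0.08,0.5],
    [-0.155,0.08,0.8],
    [-0.155,0.08,1],
    [-0.155,0.08,1],
  ],
  spin=[0.004,0.004,0.004,0.004,0.004],
  fingers=[0.47,0.47,0.47,0.47,0.47],
)

```text
time: 5.18
position: [0.4447, -0.2614, 0.0701]
orientation: [[0.222, 0.975, -0.005], [0.975, -0.222, 0.002], [0.001, -0.006, -1.0]]
force: [0.6, -0.9, 0.0]
width: 0.0462
```

Run:
```python
from h import *
s=readout.sense();p=np.array(s["position"]);R=np.array(s["orientation"]);print(s["time"],p.round(4),R.round(4).tolist(),s["width"])
print("move share",(R.T@(np.array([.4458,-.2637,.006])-p)/.15).round(3))
```

```text
5.175 [ 0.4447 -0.2614  0.0701] [[0.2218, 0.9751, -0.0053], [0.9751, -0.2218, 0.0019], [0.0007, -0.0056, -1.0]] 0.046194422872049425
move share [-0.013  0.013  0.427]
```

>>> drive_tool(
  offset=[
    [-0.01,0.01,0.15],
    [-0.01,0.01,0.3],
    [-0.01,0.01,0.42],
    [-0.01,0.01,0.427],
    [-0.01,0.01,0.427],
  ],
  spin=[0,0,0,0,0],
  fingers=[0.47,0.47,0.47,0.47,0.47],
)

```text
time: 5.8
position: [0.446, -0.2632, 0.0069]
orientation: [[0.222, 0.975, -0.004], [0.975, -0.222, 0.002], [0.001, -0.005, -1.0]]
force: [-0.1, -0.5, 0.0]
width: 0.0463
```

>>> drive_tool(
  offset=[
    [0,0,0],
    [0,0,0],
    [0,0,0],
    [0,0,0],
    [0,0,0],
  ],
  spin=[0,0,0,0,0],
  fingers=[0.65,0.65,0.65,0.65,0.65],
  grip_force=30,
)

```text
time: 6.42
position: [0.4465, -0.2634, 0.0076]
orientation: [[0.221, 0.975, -0.003], [0.975, -0.221, 0.002], [0.001, -0.004, -1.0]]
force: [-1.5, 2.0, 6.6]
width: 0.0352
```

>>> drive_tool(
  offset=[
    [0,0,0],
    [0,0,-0.1],
    [0,0,-0.3],
    [0,0,-0.4],
    [0,0,-0.4],
  ],
  spin=[0,0,0,0,0],
  fingers=[0.65,0.65,0.65,0.65,0.65],
)

```text
time: 7.05
position: [0.4476, -0.2635, 0.0686]
orientation: [[0.221, 0.975, -0.001], [0.975, -0.221, 0.002], [0.001, -0.001, -1.0]]
force: [0.2, -0.5, -1.4]
width: 0.0358
```

Run:
```python
from h import *
s=readout.sense();p=np.array(s["position"]);R=np.array(s["orientation"]);print(s["time"],p.round(4),R.round(4).tolist(),s["width"],s["force"])
```

```text
7.05 [ 0.4476 -0.2635  0.0686] [[0.2211, 0.9753, -0.001], [0.9752, -0.2211, 0.0017], [0.0015, -0.0014, -1.0]] 0.03580977961331364 [ 0.23165866 -0.47340574 -1.4322566 ]
```

>>> drive_tool(
  offset=[
    [0.2,0.02,0],
    [0.45,0.05,0],
    [0.7,0.08,0],
    [0.9,0.11,0],
    [0.96,0.12,0],
  ],
  spin=[0,-0.004,-0.008,-0.008,-0.008],
  fingers=[0.65,0.65,0.65,0.65,0.65],
)

```text
time: 7.68
position: [0.4971, -0.1249, 0.068]
orientation: [[0.193, 0.981, -0.002], [0.981, -0.193, 0.002], [0.002, -0.003, -1.0]]
force: [-0.3, -1.3, -1.7]
width: 0.0354
```

>>> drive_tool(
  offset=[
    [0.2,0.02,0],
    [0.45,0.05,0],
    [0.7,0.08,0],
    [0.9,0.11,0],
    [0.95,0.12,0],
  ],
  spin=[0,0,0,0,0],
  fingers=[0.65,0.65,0.65,0.65,0.65],
)

```text
time: 8.3
position: [0.5423, 0.0125, 0.0675]
orientation: [[0.191, 0.982, -0.003], [0.982, -0.191, 0.002], [0.001, -0.003, -1.0]]
force: [-0.2, -0.8, -1.4]
width: 0.0352
```

Run:
```python
from h import *
s=readout.sense();p=np.array(s["position"]);R=np.array(s["orientation"]);print(s["time"],p.round(4),R.round(4).tolist(),s["width"],s["force"])
c=optics.calibration("wrist");im=optics.camera("wrist");np.save("w3.npy",im)
import pickle;pickle.dump(c,open("w3.pkl","wb"))
a=ortho(im,c,(.584,.1986),-np.radians(11.4),(-90,90),(-180,90),.034,2.2)
b=ortho(im,c,(.584,.1986),-np.radians(11.4),(-90,90),(-180,90),p[2]-.006,2.2)
save("o3.png",np.hstack([a,b]))
```

```text
8.3 [0.5423 0.0125 0.0675] [[0.1914, 0.9815, -0.003], [0.9815, -0.1914, 0.0016], [0.001, -0.0033, -1.0]] 0.03517361215049032 [-0.23593416 -0.79719662 -1.379892  ]
```

View pics/o3.png

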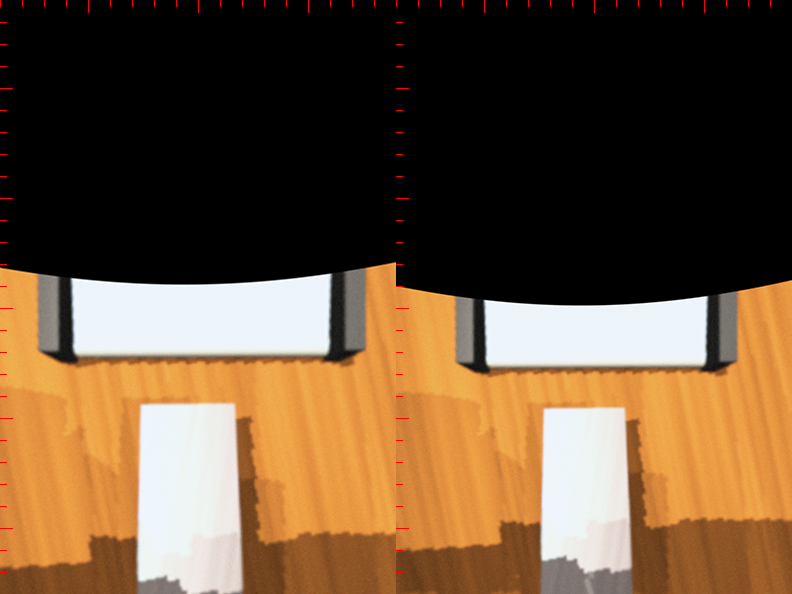

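Relative to the base, the cheek centre is at own x +1.8 and the cheek ends at own y -69. The wedge tip is at own x -4.5, y -95, which agrees with the kinematics. I'll shift 6 mm sideways and lower to the bench.

>>> drive_tool(
  offset=[
    [0,0.02,0.1],
    [0,0.04,0.2],
    [0,0.04,0.3],
    [0,0.04,0.38],
    [0,0.04,0.39],
  ],
  spin=[0.001,0.002,0.002,0.002,0.002],
  fingers=[0.65,0.65,0.65,0.65,0.65],
)

```text
time: 8.98
position: [0.5474, 0.0107, 0.008]
orientation: [[0.199, 0.98, -0.004], [0.98, -0.199, 0.001], [0.0, -0.004, -1.0]]
force: [0.5, 0.1, -1.1]
width: 0.0355
```

>>> drive_tool(
  offset=[
    [0,0,0.01],
    [0,0,0.015],
    [0,0,0.015],
    [0,0,0.015],
    [0,0,0.015],
  ],
  spin=[0,0,0,0,0],
  fingers=[0.65,0.65,0.65,0.65,0.65],
)

```text
time: 9.6
position: [0.5478, 0.0107, 0.0075]
orientation: [[0.199, 0.98, -0.004], [0.98, -0.199, 0.002], [0.002, -0.004, -1.0]]
force: [-8.2, -0.8, 19.0]
width: 0.0355
```

```bash
cat >> h.py <<'E'
B0=np.array([.584,.1986]);TH=-np.radians(11.3)
def own(p):
    d=np.array(p)[:2]-B0; return np.array([d[0]*np.cos(TH)+d[1]*np.sin(TH),-d[0]*np.sin(TH)+d[1]*np.cos(TH)])*1e3
E
python3 - <<'E'
from h import *
s=readout.sense();p=np.array(s["position"]);R=np.array(s["orientation"]);print(s["time"],p.round(4),R.round(4).tolist(),s["force"],own(p),np.degrees(np.arctan2(R[1,1],R[0,1])))
c=optics.calibration("wrist");im=optics.camera("wrist")
a=ortho(im,c,B0,TH,(-90,90),(-130,-40),.034,2.2)
b=ortho(im,c,B0,TH,(-90,90),(-130,-40),.004,2.2)
c2=optics.calibration("scene");sc=optics.camera("scene")[190:260,340:430]
save("o4.png",np.vstack([np.hstack([a,b]),np.pad(cv2.resize(sc,(450,350),interpolation=cv2.INTER_CUBIC),((0,0),(0,342),(0,0)))]))
E
```

```text
9.6 [0.5478 0.0107 0.0075] [[0.1988, 0.98, -0.0039], [0.98, -0.1988, 0.0024], [0.0015, -0.0043, -1.0]] [-8.23730904 -0.81202179 19.03401324] [   1.30426282 -191.34551335] -11.464329774335859
```

View pics/o4.png

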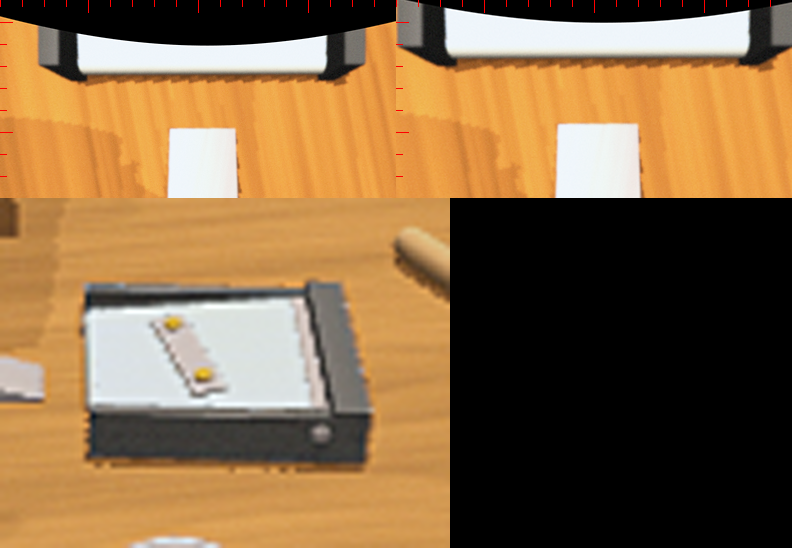

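Everything is aligned. The tip is at own x +1.8, the same as the cheek centre, and 26–27 mm short of the edge, with the plate sagging. I'll ease off the down-press and push in slowly.

>>> drive_tool(
  offset=[
    [0,0,-0.003],
    [0.05,0,-0.003],
    [0.11,0,-0.003],
    [0.17,0,-0.003],
    [0.2,0,-0.003],
  ],
  spin=[0,0,0,0,0],
  fingers=[0.65,0.65,0.65,0.65,0.65],
)

```text
time: 10.32
position: [0.5538, 0.0413, 0.0079]
orientation: [[0.198, 0.98, -0.004], [0.98, -0.198, 0.002], [0.002, -0.005, -1.0]]
force: [-0.1, 0.2, -1.6]
width: 0.0355
```

>>> drive_tool(
  offset=[
    [0.05,0,0],
    [0.1,0,0],
    [0.15,0,0],
    [0.2,0,0],
    [0.22,0,0],
  ],
  spin=[0,0,0,0,0],
  fingers=[0.65,0.65,0.65,0.65,0.65],
)

```text
time: 10.95
position: [0.56, 0.0722, 0.0077]
orientation: [[0.198, 0.98, -0.005], [0.98, -0.198, 0.0], [-0.001, -0.005, -1.0]]
force: [-1.1, -7.2, -0.6]
width: 0.0354
```

Run:
```python
from h import *
s=readout.sense();p=np.array(s["position"]);R=np.array(s["orientation"]);print(s["time"],p.round(4),s["force"],own(p),np.degrees(np.arctan2(R[1,1],R[0,1])),s["width"])
```

```text
10.95 [0.56   0.0722 0.0077] [-1.11129435 -7.16689231 -0.59921533] [   1.28245723 -128.68176801] -11.449304047411564 0.035413693711273495
```

>>> drive_tool(
  offset=[
    [0.04,0,0],
    [0.08,0,0],
    [0.12,0,0],
    [0.16,0,0],
    [0.17,0,0],
  ],
  spin=[0,0,0,0,0],
  fingers=[0.65,0.65,0.65,0.65,0.65],
)

```text
time: 11.58
position: [0.565, 0.0955, 0.0076]
orientation: [[0.2, 0.98, -0.005], [0.98, -0.2, -0.002], [-0.003, -0.005, -1.0]]
force: [-2.8, -6.9, 0.2]
width: 0.0356
```

```bash
cat > chk.py <<'E'
from h import *; import sys
s=readout.sense();p=np.array(s["position"]);R=np.array(s["orientation"]);print(s["time"],p.round(4),s["force"].round(1),own(p).round(1),np.degrees(np.arctan2(R[1,1],R[0,1])),s["width"])
c=optics.calibration("wrist");im=optics.camera("wrist");np.save("wl.npy",im)
a=ortho(im,c,B0,TH,(-90,90),(-120,0),.034,2.2)
sc=optics.camera("scene");np.save("sl.npy",sc)
sc=cv2.resize(sc[195:255,335:435],(396,264),interpolation=cv2.INTER_CUBIC)
w=cv2.resize(im[60:280,160:480],(792,330*792//480),interpolation=cv2.INTER_CUBIC)[:320]
save(sys.argv[1],np.vstack([np.hstack([a,sc]),w]))
E
python3 chk.py o5.png
```

```text
11.575 [0.565  0.0955 0.0076] [-2.8 -6.9  0.2] [   1.6 -104.9] -11.528401611592795 0.03562713238289862
```

View pics/o5.png

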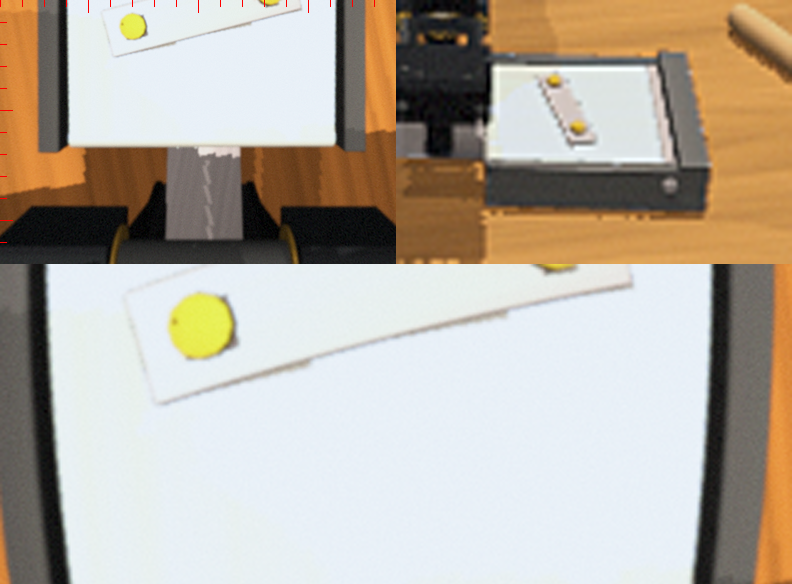

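The plate is nearly up and the wedge is straight and central. I'll measure the plate-to-cheek width ratio in the wrist view, since it gives the plate's height.

```bash
cat > lvl.py <<'E'
from h import *
s=readout.sense();print(round(s["time"],2),own(s["position"]).round(2),np.round(s["force"],1))
c=optics.calibration("wrist");im=optics.camera("wrist")
H=(-np.array(c["R"]).T@c["t"])[2]
for y in (-62,-54,-46):
    k=10;o=ortho(im,c,B0,TH,(-90,90),(y-4,y+4),.034,k)[14:-2].astype(float).mean((0,2));o=cv2.GaussianBlur(o[None],(0,0),4)[0]
    g=np.gradient(o);X=np.arange(len(o))/k-90
    def pk(lo,hi,sg):
        m=(X>lo)&(X<hi); i=np.flatnonzero(m)[np.argmax(sg*g[m])]
        w=np.clip(sg*g[i-12:i+13],0,None); return (X[i-12:i+13]*w).sum()/w.sum()
    pl,pr=pk(-66,-50,1),pk(52,70,-1); cl,cr=pk(-72,pl-1.5,-1),pk(pr+1.5,74,1)
    ol,orr=pk(-82,-68,-1),pk(70,84,1)
    sc=(cr-cl)/130; w=(pr-pl)/sc; z=H-(H-.034)*124/w
    print(y,"cheek in",cl.round(2),cr.round(2),"plate",pl.round(2),pr.round(2),"plate w",w.round(2),"below cheek mm",((.034-z)*1e3).round(2),"nose-extrap",((.034-z)*1e3*140/(70-y)).round(2))
E
python3 lvl.py
```

```text
11.68 [   1.55 -104.77] [-0.5 -5.2 -0.1]
-62 cheek in -63.5 66.42 plate -59.28 62.41 plate w 121.77 below cheek mm 2.48 nose-extrap 2.63
-54 cheek in -63.5 66.48 plate -59.08 62.17 plate w 121.26 below cheek mm 3.06 nose-extrap 3.46
-46 cheek in -63.54 66.41 plate -59.18 62.21 plate w 121.45 below cheek mm 2.85 nose-extrap 3.44
```

>>> drive_tool(
  offset=[
    [0.015,0,0],
    [0.03,0,0],
    [0.045,0,0],
    [0.045,0,0],
    [0.045,0,0],
  ],
  spin=[0,0,0,0,0],
  fingers=[0.65,0.65,0.65,0.65,0.65],
)

```text
time: 12.35
position: [0.5663, 0.1004, 0.0077]
orientation: [[0.202, 0.979, -0.005], [0.979, -0.202, -0.004], [-0.005, -0.005, -1.0]]
force: [-1.1, -6.3, 0.2]
width: 0.0355
```

```bash
python3 lvl.py; python3 lvl.py
```

```text
12.35 [  1.86 -99.8 ] [-1.1 -6.3  0.2]
-62 cheek in -63.43 66.39 plate -59.91 63.0 plate w 123.09 below cheek mm 1.0 nose-extrap 1.06
-54 cheek in -63.44 66.43 plate -59.7 62.69 plate w 122.51 below cheek mm 1.65 nose-extrap 1.86
-46 cheek in -63.52 66.42 plate -59.71 62.76 plate w 122.53 below cheek mm 1.62 nose-extrap 1.96
12.4 [  1.86 -99.81] [-0.6 -5.7  0.8]
-62 cheek in -63.42 66.4 plate -59.91 63.01 plate w 123.09 below cheek mm 1.0 nose-extrap 1.06
-54 cheek in -63.48 66.4 plate -59.7 62.69 plate w 122.49 below cheek mm 1.66 nose-extrap 1.88
-46 cheek in -63.51 66.41 plate -59.72 62.76 plate w 122.55 below cheek mm 1.6 nose-extrap 1.93
```

```bash
sed -e 's/^s=readout.*$/import pickle/' -e 's/^c=optics.*$/c=pickle.load(open("w3.pkl","rb"));im=np.load("w3.npy")/' lvl.py > lvl3.py; python3 lvl3.py
python3 - <<'E'
from h import *
import pickle
# cheek front-end row in ortho and wedge tip (w3)
E
```

```text
-62 cheek in -63.59 66.52 plate -57.03 59.5 plate w 116.42 below cheek mm 12.73 nose-extrap 13.51
-54 cheek in -63.6 66.45 plate -57.29 59.6 plate w 116.85 below cheek mm 11.97 nose-extrap 13.52
-46 cheek in -63.66 66.48 plate -57.52 59.89 plate w 117.28 below cheek mm 11.21 nose-extrap 13.53
```

>>> drive_tool(
  offset=[
    [0.01,0,0],
    [0.02,0,0],
    [0.024,0,0],
    [0.024,0,0],
    [0.024,0,0],
  ],
  spin=[0,-0.002,-0.002,-0.002,-0.002],
  fingers=[0.65,0.65,0.65,0.65,0.65],
)

```text
time: 13.08
position: [0.5668, 0.1018, 0.0076]
orientation: [[0.197, 0.98, -0.006], [0.98, -0.197, -0.006], [-0.007, -0.005, -1.0]]
force: [-0.9, -6.9, 1.4]
width: 0.0355
```

```bash
python3 lvl.py
```

```text
13.07 [  2.11 -98.28] [-0.9 -6.9  1.4]
-62 cheek in -63.28 66.41 plate -60.09 63.23 plate w 123.61 below cheek mm 0.42 nose-extrap 0.45
-54 cheek in -63.42 66.41 plate -59.89 62.82 plate w 122.86 below cheek mm 1.26 nose-extrap 1.42
-46 cheek in -63.5 66.4 plate -59.9 62.9 plate w 122.9 below cheek mm 1.21 nose-extrap 1.46
```

>>> drive_tool(
  offset=[
    [0.01,0,0],
    [0.02,0,0],
    [0.024,0,0],
    [0.024,0,0],
    [0.024,0,0],
  ],
  spin=[0,0,0,0,0],
  fingers=[0.65,0.65,0.65,0.65,0.65],
)

```text
time: 13.75
position: [0.5673, 0.1032, 0.0076]
orientation: [[0.199, 0.98, -0.007], [0.98, -0.199, -0.008], [-0.009, -0.005, -1.0]]
force: [-1.7, -6.6, 2.2]
width: 0.0357
```

```bash
python3 lvl.py; python3 chk.py o6.png
python3 - <<'E'
from h import *
a=np.load("scene0.npy")[195:255,335:435];b=np.load("sl.npy")[195:255,335:435]
save("sc6.png",np.vstack([cv2.resize(x,(480,288),interpolation=cv2.INTER_CUBIC) for x in (a,b)]))
E
```

```text
13.75 [  2.29 -96.85] [-1.7 -6.6  2.2]
-62 cheek in -72.37 66.47 plate -60.25 63.26 plate w 115.65 below cheek mm 9.74 nose-extrap 10.33
-54 cheek in -63.41 66.4 plate -60.03 63.02 plate w 123.22 below cheek mm 0.85 nose-extrap 0.96
-46 cheek in -63.5 66.35 plate -60.07 63.08 plate w 123.3 below cheek mm 0.77 nose-extrap 0.93
13.8 [0.5673 0.1032 0.0076] [-2.  -6.6  1.1] [  2.3 -96.8] -11.486316311970338 0.03593334533778568
```

View pics/o6.png

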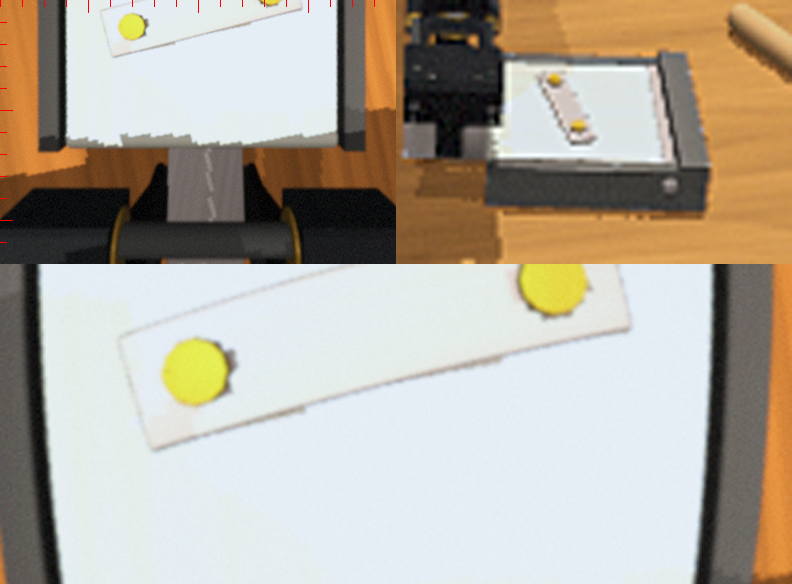

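>>> drive_tool(
  offset=[
    [0,0,0],
    [0,0,0],
    [0,0,0],
    [0,0,0],
    [0,0,0],
  ],
  spin=[0,0,0,0,0],
  fingers=[0.65,0.6,0.5,0.47,0.47],
)

```text
time: 14.52
position: [0.5674, 0.1035, 0.0077]
orientation: [[0.199, 0.98, -0.006], [0.98, -0.199, -0.008], [-0.009, -0.005, -1.0]]
force: [0.5, -0.3, -0.7]
width: 0.0454
```

>>> drive_tool(
  offset=[
    [0,0,-0.1],
    [0,0,-0.3],
    [-0.1,0,-0.6],
    [-0.3,0,-0.9],
    [-0.4,0,-1],
  ],
  spin=[0,0,0,0,0],
  fingers=[0.47,0.47,0.47,0.47,0.47],
)

```text
time: 15.15
position: [0.5576, 0.0439, 0.1617]
orientation: [[0.201, 0.98, -0.002], [0.98, -0.201, -0.006], [-0.006, -0.001, -1.0]]
force: [-0.1, 0.5, -0.3]
width: 0.0464
```

```bash
python3 lvl.py
python3 - <<'E'
from h import *
c=optics.calibration("wrist");im=optics.camera("wrist");import pickle;pickle.dump(c,open("w7.pkl","wb"));np.save("w7.npy",im)
a=ortho(im,c,B0,TH,(-80,80),(-150,0),.034,2.4); b=ortho(im,c,B0,TH,(-30,30),(-150,-50),.032,4)
b=np.pad(b,((0,0),(0,0),(0,0)));h=max(a.shape[0],b.shape[0]);P=lambda x:np.pad(x,((0,h-x.shape[0]),(0,0),(0,0)))
save("o7.png",np.hstack([P(a),P(b)]))
E
```

```text
15.15 [   4.45 -156.82] [-0.1  0.5 -0.3]
-62 cheek in -63.64 66.65 plate -60.85 63.71 plate w 124.29 below cheek mm -0.66 nose-extrap -0.7
-54 cheek in -63.56 66.62 plate -60.57 63.6 plate w 124.0 below cheek mm 0.0 nose-extrap 0.0
-46 cheek in -63.63 66.58 plate -60.75 63.69 plate w 124.24 below cheek mm -0.56 nose-extrap -0.68
```

View pics/o7.png

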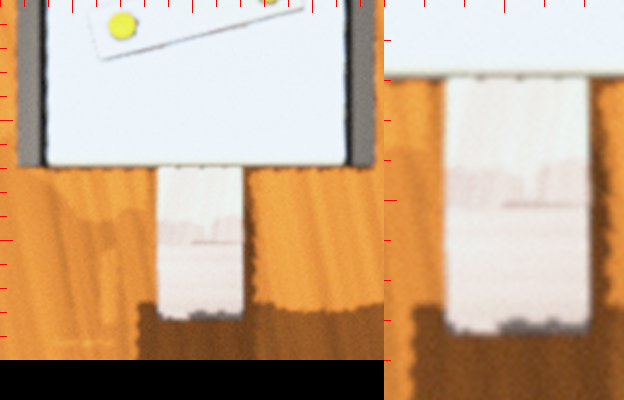

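Released, the wedge stays put. The block step is at right crop row 205, its back end at row 334, and the plate edge at row 76. That puts the tip about 68–68.4 mm in, with the plate within about 0.5 mm of flush. I'll regrasp and nudge it about 1.2 mm further.

Run:
```python
from h import *
s=readout.sense();p=np.array(s["position"]);R=np.array(s["orientation"])
for z in (.07,.0082): print((R.T@(np.array([.5676,.1033,z])-p)/.15).round(3))
```

```text
[ 0.403 -0.01   0.599]
[ 0.406 -0.009  1.011]
```

>>> drive_tool(
  offset=[
    [0.2,-0.01,0.1],
    [0.4,-0.01,0.35],
    [0.403,-0.01,0.6],
    [0.403,-0.01,0.8],
    [0.404,-0.01,0.9],
  ],
  spin=[0,0,0,0,0],
  fingers=[0.47,0.47,0.47,0.47,0.47],
)

```text
time: 15.88
position: [0.5653, 0.1046, 0.0212]
orientation: [[0.2, 0.98, -0.008], [0.98, -0.2, -0.008], [-0.009, -0.006, -1.0]]
force: [-0.6, 0.3, 0.1]
width: 0.046
```

Run:
```python
from h import *
s=readout.sense();p=np.array(s["position"]);R=np.array(s["orientation"])
print(p,own(p),(R.T@(np.array([.5676,.1033,.0082])-p)/.15).round(3))
```

```text
[0.5653051  0.10464329 0.02121521] [ 7.79577643e-02 -9.57985224e+01] [-0.005  0.017  0.087]
```

>>> drive_tool(
  offset=[
    [-0.005,0.017,0.04],
    [-0.005,0.017,0.08],
    [-0.005,0.017,0.087],
    [-0.005,0.017,0.087],
    [-0.005,0.017,0.087],
  ],
  spin=[0,0,0,0,0],
  fingers=[0.47,0.47,0.47,0.47,0.47],
)

```text
time: 16.5
position: [0.5679, 0.1034, 0.0087]
orientation: [[0.2, 0.98, -0.007], [0.98, -0.2, -0.007], [-0.008, -0.006, -1.0]]
force: [-0.7, -0.1, 0.1]
width: 0.0462
```

>>> drive_tool(
  offset=[
    [0,0,0],
    [0,0,0],
    [0,0,0],
    [0,0,0],
    [0,0,0],
  ],
  spin=[0,0,0,0,0],
  fingers=[0.65,0.65,0.65,0.65,0.65],
  grip_force=25,
)

```text
time: 17.12
position: [0.5678, 0.1035, 0.009]
orientation: [[0.2, 0.98, -0.008], [0.98, -0.2, -0.007], [-0.008, -0.006, -1.0]]
force: [-3.4, -0.1, 6.0]
width: 0.0358
```

>>> drive_tool(
  offset=[
    [0.01,0,0],
    [0.018,0,0],
    [0.02,0,0],
    [0.02,0,0],
    [0.02,0,0],
  ],
  spin=[0,0,0,0,0],
  fingers=[0.65,0.65,0.65,0.65,0.65],
)

```text
time: 17.75
position: [0.5678, 0.1037, 0.0089]
orientation: [[0.201, 0.979, -0.009], [0.979, -0.201, -0.009], [-0.011, -0.007, -1.0]]
force: [-5.0, -7.2, 6.3]
width: 0.0353
```

```bash
python3 lvl.py
```

```text
17.75 [  2.72 -96.22] [-5.  -7.2  6.3]
-62 cheek in -72.22 66.45 plate -60.21 63.31 plate w 115.78 below cheek mm 9.65 nose-extrap 10.24
-54 cheek in -63.42 66.4 plate -60.03 63.06 plate w 123.26 below cheek mm 0.81 nose-extrap 0.92
-46 cheek in -63.5 66.39 plate -60.08 63.08 plate w 123.27 below cheek mm 0.81 nose-extrap 0.98
```

>>> drive_tool(
  offset=[
    [0.01,0,0],
    [0.02,0,0],
    [0.023,0,0],
    [0.023,0,0],
    [0.023,0,0],
  ],
  spin=[0,0,0,0,0],
  fingers=[0.65,0.65,0.65,0.65,0.65],
)

```text
time: 18.42
position: [0.568, 0.1042, 0.0089]
orientation: [[0.203, 0.979, -0.01], [0.979, -0.204, -0.012], [-0.014, -0.007, -1.0]]
force: [-4.5, -9.9, 6.8]
width: 0.036
```

```bash
python3 lvl.py
```

```text
18.43 [  2.83 -95.73] [-4.5 -9.9  6.8]
-62 cheek in -72.19 66.54 plate -60.16 63.37 plate w 115.76 below cheek mm 9.67 nose-extrap 10.25
-54 cheek in -63.38 66.38 plate -60.13 63.09 plate w 123.45 below cheek mm 0.61 nose-extrap 0.69
-46 cheek in -63.5 66.39 plate -60.13 63.12 plate w 123.36 below cheek mm 0.71 nose-extrap 0.85
```

>>> drive_tool(
  offset=[
    [0.01,0,0],
    [0.02,0,0],
    [0.025,0,0],
    [0.025,0,0],
    [0.025,0,0],
  ],
  spin=[0,0,0,0,0],
  fingers=[0.65,0.65,0.65,0.65,0.65],
)

```text
time: 19.1
position: [0.5684, 0.1049, 0.0089]
orientation: [[0.206, 0.979, -0.011], [0.978, -0.206, -0.015], [-0.017, -0.008, -1.0]]
force: [-4.3, -8.2, 6.1]
width: 0.0358
```

```bash
python3 lvl.py
```

```text
19.1 [  3.08 -94.9 ] [-4.3 -8.2  6.1]
-62 cheek in -72.08 66.52 plate -60.28 63.47 plate w 116.08 below cheek mm 9.25 nose-extrap 9.81
-54 cheek in -63.41 66.45 plate -60.21 63.16 plate w 123.49 below cheek mm 0.55 nose-extrap 0.63
-46 cheek in -63.44 66.39 plate -60.24 63.23 plate w 123.63 below cheek mm 0.41 nose-extrap 0.49
```

>>> drive_tool(
  offset=[
    [0,0,0],
    [0,0,0],
    [0,0,0],
    [0,0,0],
    [0,0,0],
  ],
  spin=[0,0,0,0,0],
  fingers=[0.65,0.6,0.5,0.47,0.47],
)

```text
time: 19.77
position: [0.5685, 0.1053, 0.0088]
orientation: [[0.205, 0.979, -0.011], [0.979, -0.205, -0.015], [-0.017, -0.008, -1.0]]
force: [-1.3, 0.0, 0.1]
width: 0.0456
```

>>> drive_tool(
  offset=[
    [0,0,-0.1],
    [0,0,-0.3],
    [-0.1,0,-0.6],
    [-0.3,0,-0.9],
    [-0.4,0,-1],
  ],
  spin=[0,0,0,0,0],
  fingers=[0.47,0.47,0.47,0.47,0.47],
)

```text
time: 20.4
position: [0.559, 0.0469, 0.1633]
orientation: [[0.207, 0.978, -0.007], [0.978, -0.208, -0.013], [-0.014, -0.004, -1.0]]
force: [-0.3, 0.1, -0.9]
width: 0.0464
```

```bash
python3 lvl.py
python3 - <<'E'
from h import *
c=optics.calibration("wrist");im=optics.camera("wrist")
a=ortho(im,c,B0,TH,(-80,80),(-150,0),.034,2.4); b=ortho(im,c,B0,TH,(-30,30),(-150,-50),.032,4)
h=400;P=lambda x:np.pad(x,((0,h-x.shape[0]),(0,0),(0,0)))
save("o8.png",np.hstack([P(a),P(b)]))
E
```

```text
20.4 [   5.21 -153.69] [-0.3  0.1 -0.9]
-62 cheek in -63.67 66.56 plate -60.87 63.85 plate w 124.5 below cheek mm -1.17 nose-extrap -1.25
-54 cheek in -63.61 66.68 plate -60.75 63.61 plate w 124.08 below cheek mm -0.19 nose-extrap -0.21
-46 cheek in -63.6 66.64 plate -60.83 63.79 plate w 124.39 below cheek mm -0.91 nose-extrap -1.09
```

View pics/o8.png

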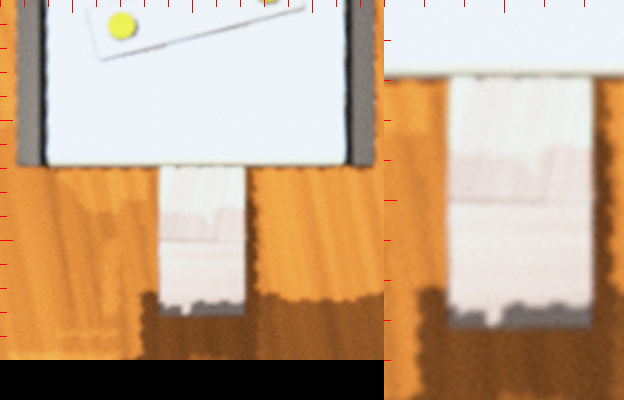

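The edge is at row 75, the step at row 201 and the back end at row 327, so the tip is about 69 mm in. The wedge is straight and about 2.5 mm off centre, with the plate flush. I'll check the bystanders, then hand in.

Run:
```python
from h import *
a=np.load("scene0.npy");b=optics.camera("scene")
np.save("sf.npy",b)
c0=optics.calibration("scene")
for t in ("thin_wedge","turned_pot","liner_blank","awl","parts_dish","hammer"):
    for d in finder.outline_of("scene",t)[:1]:
        m=d["pixels"]; print(t,np.round(d["extent"]),"mean diff",np.abs(a[m].astype(int)-b[m]).mean().round(1))
save("fin.png",np.vstack([cv2.resize(x[150:290,180:460],(560,280)) for x in (a,b)]))
```

```text
thin_wedge [255. 239.  45.  13.] mean diff 3.8
turned_pot [256. 260.  12.  10.] mean diff 3.8
liner_blank [317. 272.  45.  15.] mean diff 4.0
awl [289. 201.  15.  15.] mean diff 3.1
parts_dish [376. 268.  36.  22.] mean diff 4.0
hammer [458. 215.  74.  36.] mean diff 3.6
```

View pics/fin.png

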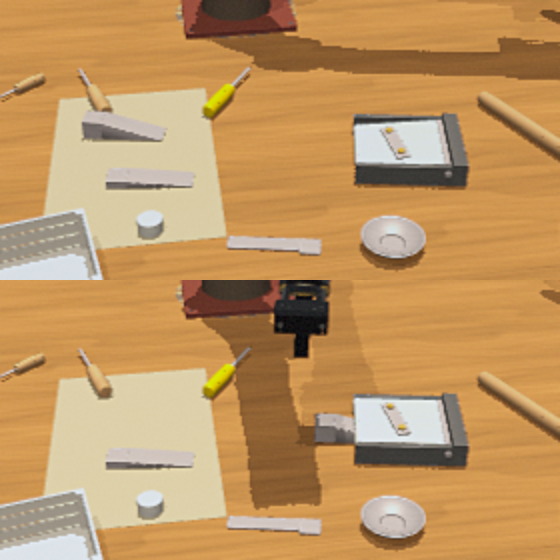

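Everything else is unmoved: the thin wedge, the pot, both awls, the liner, the dish and the hammer all sit at the same pixels. The thick wedge lies flat under the plate and the gripper is clear.

```bash
python3 -c "
from plant import order
print(order.close_job())"
```

```text
the job is handed in; nothing more can be done
None
```

I pushed the thick wedge, thin end first and straight in, under the plate's free edge. It is flat on the bench and holding the plate up. I handed the job in at about 20.5 s, with the gripper clear.

- **Wedge position:** in the last wrist view the tip is about 68.5–69.9 mm past the plate edge; the target is 69–70. The wedge is about 2.5 mm off the middle.
- **Plate level:** my two readings of the plate's height disagree slightly. The close view, taken while still gripping, read about 0.5 mm low. The view from above after release read 0.2–1.2 mm high, though the wedge position itself points to within about 0.3 mm of flush. The close view's reading at own y -62 had failed by then, because it lost the cheek edge, so I ignored it.
- **Extra step:** the first push stopped about 1.5 mm short. I let go, looked, gripped again and nudged the wedge in.
- **Everything else:** the thin wedge, pot, awls, liner blank, dish and hammer look unmoved in before and after pictures. The highest force reading I saw was about 21 N, when I set the wedge down on the bench.

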